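# Walk the medicine case square to the rail

## Task

The heavy aluminium medicine case stands askew across its taped bay. Push it round on the counter with the fingertips, nudging one corner and then another, until one of its long sides (either one) squarely faces the steel rail and the whole case stands inside the yellow tape frame. Never lift or tip it, do not touch its carrying handle, leave the bottles, carton and tape roll where they are, and finish clear of everything.

Things in the scene. Friction and masses are not known exactly. Their poses are not given: they have to be found in the camera images.
- case: Heavy (1.0 to 1.7 kg) closed aluminium case with black corner caps, latches on both long sides and a red cross on its lid; free to slide on the counter. A block 180 mm long (its own y axis), 120 mm wide (its own x axis) and 60 mm high (z up). Origin: centre of its underside. Sliding it takes about 5 to 20 N; pushed at an end of a long side it turns as it moves. It is the same for our purpose when turned by half a turn. The handle on the lid reaches 75 mm above the counter.
- handle: Black carrying handle lying on the middle of the case's lid, 88 mm long (along the case's y), 8 mm thick, top 15 mm above the lid. Fixed to the case. Origin: middle of the lid's upper face. Not to be touched.
- bay: The bay, fixed to the counter: a flat rectangle of yellow tape (14 mm wide tape, no height) measuring 168 mm along the bay's x and 228 mm along its y on the inside, and a steel stop rail parallel to the bay's y, 320 mm long, 12 mm thick, 20 mm high, its near face 150 mm from the bay's centre towards the bay's +x. Origin: centre of the tape frame on the counter, z up; +x points from the frame to the rail, roughly away from the robot.
- jar_a: Small white pill jar with a white cap, 40 mm across, 62 mm high, behind the rail. Origin: centre of its underside. Loose, stands beside the work; to be left alone.
- jar_b: Small white pill jar with a blue cap, 40 mm across, 62 mm high, behind the rail. Origin: centre of its underside. Loose, stands beside the work; to be left alone.
- amber: Amber glass bottle with a black cap, 48 mm across, 95 mm high, behind the rail. Origin: centre of its underside. Loose, stands beside the work; to be left alone.
- spray: White bottle with a blue label and cap, 52 mm across, 120 mm high, to the left of the bay. Origin: centre of its underside. Loose, stands beside the work; to be left alone.
- carton: Cardboard carton, 60 by 100 mm (its x, y) and 40 mm high, to the right of the bay. Origin: centre of its underside. Loose, stands beside the work; to be left alone.
- tape_roll: Roll of white tape lying flat, 64 mm across, 24 mm high, left of and nearer the robot than the bay. Origin: centre of its underside. Loose, stands beside the work; to be left alone.

How it is judged (in metres and radians):
At the end, for the whole second after the job is handed in: The case stands flat and still on the counter, its long sides parallel to the rail within 0.10 rad (either long side towards it) and its centre within 24 mm of the centre of the tape frame along each of the bay's axes (angle between the x axis of case and the x axis of bay, either way round below 0.1 rad and x of case in the frame of bay between -0.024 and 0.024 m and y of case in the frame of bay between -0.024 and 0.024 m and height (world z) of case below 0.004 m and angle between case's own z axis and vertical below 0.03 rad and linear speed of case below 0.01 m/s and angular speed of case below 0.05 rad/s); the robot touches nothing.
It fails at once if the case was lifted or tipped (underside's centre 10 mm up, or 0.15 rad of tilt) (height (world z) of case above 0.01 m or angle between case's own z axis and vertical above 0.15 rad).
It fails at once if the carrying handle was touched with more than 1 N (contact force between any of the fingers, the arm and handle above 1 N).
It fails at once if a bottle, jar, the carton or the tape roll was moved by more than 15 mm or tipped (distance of any of jar_a, jar_b, amber, spray, carton, tape_roll from where it was at the start of the episode above 0.015 m or angle between any of jar_a, jar_b, amber, spray, carton, tape_roll's own z axis and vertical above 0.3 rad).
It also fails if it takes over 61 s, if anything falls off the work surface, if the arm or the gripper's body presses on something with over 40 N, if the wrist force passes 120 N, or if a joint passes its speed limit or range.

## Robot

A 7-joint arm with a two-finger parallel gripper is mounted at the origin on the work surface. World frame = base frame: x ahead of the robot, y to its left, z up, the work surface at z = 0. Lengths are in mm, angles in rad, forces in N, time in s.
With the tool pointing down it reaches from about 425 to 950 mm from the base axis. Payload 4.7 kg.
Tool frame: the origin (TCP) lies on the centre line of the jaws, within the pads' length; the fingertips stand 14 mm ahead of it and the grasp point (between the pads) lies 5 mm behind it; z points along the fingers, y is the line along which they close (so a half turn about z gives the same grasp; the last joint's range is limited). The gripper opens to 85 mm and grips with 20 to 120 N. Pads are 22 mm wide; open, the fingers measure 114 mm over their backs; the gripper's body (76 mm by 85 mm) begins 54 mm behind the grasp point. The pads swing forward as they close: fully open they stand 13 mm farther back than shut.
Start: joints at [1.121, 0.469, -0.049, 1.532, 0.024, 1.141, -0.082], TCP at [275.777, -616.112, 245.335] pointing down, gripper open.
Joint ranges: [-2.59, 2.59], [-0.33, 1.99], [-1.39, 1.29], [0.1, 2.45], [-1.04, 4.18], [0.21, 1.99], [-2.66, 2.66]. Speed limits (rad/s): [2.57, 2.57, 3.14, 3.14, 3.14, 3.14, 3.14].

## Interface

Orientations are given as a unit quaternion [x, y, z, w].
In Python, from station import manip, eoat, imaging gives the robot as it stands. Calls block until the motion is done:
- manip.move_pose(position, orientation): joint-space move of the TCP to a pose.
- manip.servo_line(position, attitude=None, velocity=150, max_force=None): straight line of the TCP; attitude=None keeps the orientation; velocity is the mean speed in mm/s. With max_force (N) it stops when the force on the tool has changed by that much, and returns True; else False.
- manip.goto_joints(angles): joint-space move.
- eoat.grip(opening): finger opening in mm; the grip force is fixed at half the most; returns when the fingers have stopped.
- manip.pause(seconds).
- manip.ik(position, orientation): joint angles nearest the present ones, or None.
- manip.observe(): the state.
- imaging.get_image(name): name is "scene" or "top" or "wrist"; returns the picture (384x512x3 uint8, red, green, blue); there is no depth.
- imaging.camera_params(name): a dict with "camera_matrix" (3x3 intrinsics, pixels), "distortion" ([k1, k2, p1, p2, k3] as OpenCV has them; the pictures are not rectified), "xyz" and "rotation" of the camera in the world; the wrist camera has in their place "tool_from_camera" (4x4, takes a point from camera to tool coordinates, whose origin is the TCP and whose axes are the flange's). Camera axes: x right, y down, z forward; pixel columns grow to the right and rows downward; lengths in mm; the calibration is good to about 2 mm. A picture is of the moment at which its call begins: read the wrist's pose just before it. camera_params takes no time and is no camera call.
A pose or a line that the arm cannot do raises manip.MotionError and nothing moves.
- manip.job_done(): hands the job in; it is judged then, once.
The state is a dict: "time_s": time; "joint_positions": joint angles; "joint_velocities": joint speeds; "joint_efforts": joint torques, N m; "ee_pos": TCP position; "orientation": TCP orientation; "ft_force": force on the tool from outside, world axes, zero at the start; "ft_torque": the same for the moment, N m; "opening": finger opening in mm; "finger_force": force on a finger pad.
Only numpy, scipy, OpenCV 4.12 (cv2) and the standard library are available. Lean on these libraries where they do the work, as an engineer would, in place of code of your own. Each camera call takes 0.05 s, during which the arm holds its last target. There are 200 camera calls.

## Working session

There is one attempt and no reset: what is moved stays moved. The work goes in short steps, each a Python script; the robot and the scene stay as the last script left them, time stands still between calls to the robot, and variables do not carry over. Pictures are saved under pics/ and viewed, at most 10 in all, crops included, and the job is handed in when it is done.

```bash
ls; mkdir -p pics
python3 - <<'E'
from station import manip,eoat,imaging
import cv2
for n in("top","scene"):
    cv2.imwrite(f"pics/{n}0.png",cv2.cvtColor(imaging.get_image(n),cv2.COLOR_RGB2BGR)); print(imaging.camera_params(n))
o=manip.observe();print(o["time_s"],o["orientation"],o["ee_pos"])
E
```

```text
pics
{'camera_matrix': array([[489.65046839,   0.        , 253.50296779],
       [  0.        , 489.65046839, 192.22756028],
       [  0.        ,   0.        ,   1.        ]]), 'distortion': array([-0.02787737,  0.        ,  0.        ,  0.        ,  0.        ]), 'xyz': array([ 417.56852373,   62.01068018, 1392.31889122]), 'rotation': array([-0.70266476,  0.70808856, -0.05070512,  0.04797726])}
{'camera_matrix': array([[418.46801663,   0.        , 263.84776715],
       [  0.        , 418.46801663, 189.7644589 ],
       [  0.        ,   0.        ,   1.        ]]), 'distortion': array([-0.08555768,  0.        ,  0.        ,  0.        ,  0.        ]), 'xyz': array([1173.55208148,  -16.81653821,  989.67962373]), 'rotation': array([ 0.71897517,  0.64147202, -0.17827561, -0.19951484])}
0.1 [ 9.77943458e-01  2.08867907e-01 -2.16231314e-04 -8.61992164e-04] [ 275.53461266 -615.65934427  244.35743851]
```

View pics/top0.png

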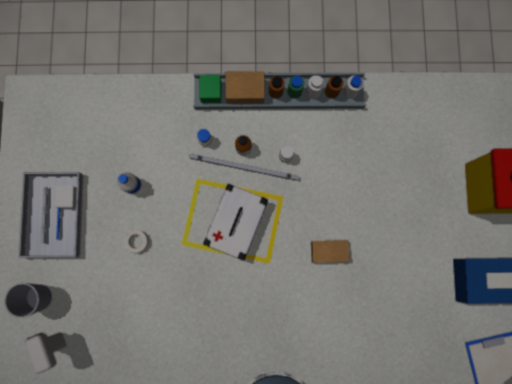

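View pics/scene0.png

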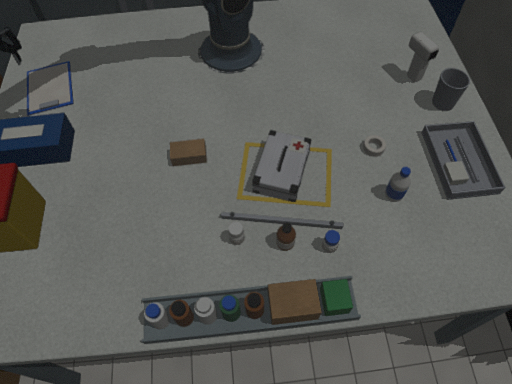

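The top view is roughly x up and y left. The case is at about (236,221), and its long axis runs from lower-left to upper-right. The tape frame's corners are at about (198,181), (282,198), (270,262) and (184,244), and the rail is above it. The case needs about 74° of clockwise turn. Next I'll measure this properly.

```bash
cat > h.py <<'E'
from station import manip,eoat,imaging
import cv2,numpy as np
from scipy.spatial.transform import Rotation as R
def world(px,z,n="top"):
    p=imaging.camera_params(n)
    u=cv2.undistortPoints(np.float64(px).reshape(-1,1,2),p["camera_matrix"],p["distortion"])[:,0]
    d=R.from_quat(p["rotation"]).apply(np.c_[u,np.ones(len(u))]); c=p["xyz"]
    return (c+d*((z-c[2])/d[:,2])[:,None])[:,:2]
def blobs(mask,lo,hi):
    n,l,s,c=cv2.connectedComponentsWithStats(mask.astype(np.uint8))
    return [(np.argwhere(l==i)[:,::-1],c[i],s[i,4]) for i in range(1,n) if lo<=s[i,4]<=hi]
def rect(pts):  # centre, long-axis angle, sizes
    (c,s,a)=cv2.minAreaRect(np.float32(pts)); a=np.radians(a)
    if s[1]>s[0]: a+=np.pi/2; s=s[::-1]
    return np.array(c),(a+np.pi/2)%np.pi-np.pi/2,s
def look(name=None):
    im=imaging.get_image("top")
    if name: cv2.imwrite(f"pics/{name}.png",cv2.resize(cv2.cvtColor(im[160:290,150:370],cv2.COLOR_RGB2BGR),None,fx=3.6,fy=3.6,interpolation=cv2.INTER_CUBIC))
    return im
E
python3 - <<'E'
from h import *
im=look("crop0"); hsv=cv2.cvtColor(im,cv2.COLOR_RGB2HSV)
m=cv2.inRange(hsv,(20,120,80),(35,255,255)); m[:165]=0;m[280:]=0;m[:,:170]=0;m[:,300:]=0
y=np.argwhere(m)[:,::-1]; print("frame",rect(world(y,0)))
g=im.max(2).copy(); w=np.zeros_like(g);w[175:270,185:285]=1
for t in(45,60,75):
  print(t)
  for p,c,a in blobs((g<t)&(w>0),4,400): print(c.round(1),a,world([c],60).round(0))
print(g[221,200:280])
E
```

```text
frame (array([533.58325195, 116.5544281 ]), np.float64(1.357337973312593), (254.53189086914062, 194.38644409179688))
45
[229.3 187. ] 24 [[620. 123.]]
[263.7 201. ] 30 [[580.  28.]]
[235.5 220.6] 48 [[527. 106.]]
[206.5 242. ] 24 [[470. 184.]]
[241.9 256.1] 34 [[431.  89.]]
60
[229.1 187.1] 34 [[620. 123.]]
[264.  201.2] 40 [[580.  28.]]
[235.4 221.1] 70 [[526. 106.]]
[206.5 242. ] 30 [[470. 185.]]
[242. 256.] 44 [[431.  89.]]
75
[229.3 187. ] 39 [[620. 123.]]
[264.1 201.7] 53 [[579.  27.]]
[235.5 221.1] 88 [[526. 106.]]
[263.6 212.6] 5 [[548.  29.]]
[259.5 222.5] 6 [[521.  40.]]
[206.5 241.9] 36 [[470. 185.]]
[242.1 256.1] 50 [[431.  88.]]
[139 138 136 136 137 138 137 136 138 137 137 133 125 139 145 146 146 146
 145 146 146 145 144 145 145 146 145 145 144 144 146 146 142 123  69  30
  39  66  83 104 135 145 145 146 144 146 145 144 144 144 144 144 143 144
 144 143 142 138 117  83  73  77  79  80  81  82  82  81  87 107 128 134
 137 140 145 148 147 143 131 134]
```

View pics/crop0.png

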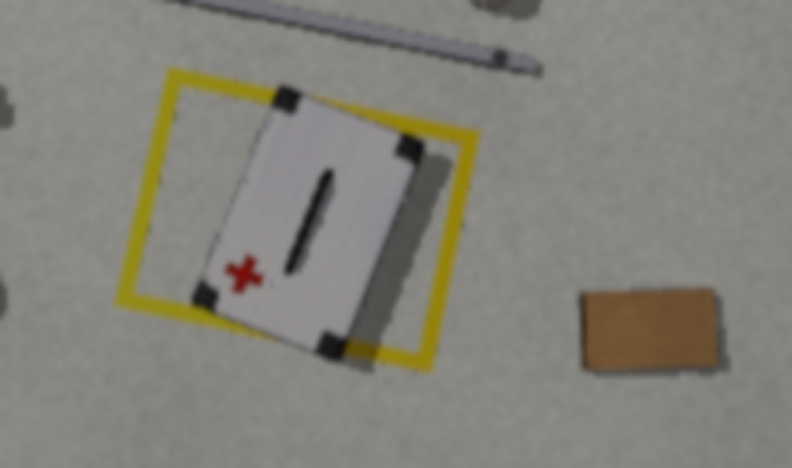

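The crop shows the case's four black caps, its handle, the red cross and the yellow frame. The case centre is at about (525,106) with its long axis at -0.39 rad. The bay centre is at (533.6,116.6), and the target axis is at -1.785 rad, so it needs -1.39 rad of turn. Pushing near end, far end, near end (B-A-B) should nearly cancel the drift.

```bash
cat >> h.py <<'E'
BAY=np.array([533.6,116.6]); BA=1.3573-np.pi
def case(near,name=None):
    """case centre and long-axis angle (nearest to `near` angle) from the caps"""
    im=look(name); g=im.max(2); w=np.zeros(g.shape,bool); w[165:285,175:295]=1
    b=[x for x in blobs((g<60)&w,15,120)]
    P=world([x[1] for x in b],60); m=np.median(P,0); d=np.linalg.norm(P-m,axis=1)
    P=P[(d>60)&(d<140)]; c,a,s=rect(P)
    a+=np.pi*round((near-a)/np.pi)
    e=P.mean(0)-BAY; k=np.array([[-np.sin(BA),np.cos(BA)],[np.cos(BA),np.sin(BA)]])
    print("n",len(P),"case",P.mean(0).round(1),"ang",round(a,3),"size",np.round(s),"err bay",(k@e).round(1),"dang",round(a-BA,3),"t",manip.observe()["time_s"])
    return P.mean(0),a
def quat(psi): return [np.cos(psi/2),np.sin(psi/2),0,0]
Z=29;HI=125
def park(): manip.move_pose([440,-170,200],quat(.4))
def dirs(a): return np.array([np.cos(a),np.sin(a)]),np.array([-np.sin(a),np.cos(a)])
def reach(p,psi):
    """tool x along psi (mod pi), with the smaller last-joint angle"""
    s=[(abs(j[6]),q) for q in(psi,psi+np.pi) if (j:=manip.ik([*p,HI],quat(q))) is not None]
    return min(s)[1]
def turn(c,a,side,phi,lever=70,b=42,off=12,v=50,n=3):
    """push on side*n at lever along u, arc about the expected turning centre, by phi (negative = clockwise)"""
    u,nn=dirs(a); sl=-np.sign(phi)*side   # end of the long side that gives that turn
    icr=c-sl*b*u; p=c+sl*lever*u+side*nn*71
    st=p+side*nn*off; psi=reach(st,a+np.pi/2)
    manip.move_pose([*st,HI],quat(psi)); manip.servo_line([*st,Z],velocity=200)
    manip.servo_line([*p,Z],velocity=100)
    for f in np.linspace(0,phi,n+1)[1:]:
        r=np.array([[np.cos(f),-np.sin(f)],[np.sin(f),np.cos(f)]])
        q=icr+r@(p-icr)
        manip.servo_line([*q,Z],attitude=quat(psi+f),velocity=v)
        print("F",np.round(manip.observe()["ft_force"],1))
    back=q+side*(r@nn)*15
    manip.servo_line([*back,Z],velocity=120); manip.servo_line([*back,HI],velocity=250)
E
python3 - <<'E'
from h import *
c,a=case(-.39)
turn(c,a,-1,-.42); print(manip.observe()["time_s"]); park(); case(a-.42,"b1")
E
```

```text
n 4 case [525.1 106. ] ang -0.388 size [162. 104.] err bay [-6.1 12.2] dang 1.396 t 0.2
F [-1.2 -5.7  4.6]
F [-1.  -6.   5.7]
F [-3.7 -6.9  6.7]
5.9667
n 4 case [528.8 126.9] ang -0.612 size [163. 104.] err bay [-6.9 -9.1] dang 1.172 t 7.1417
```

Run:
```python
from h import *
c,a=case(-.61)
turn(c,a,1,-.3,lever=82,b=90,v=70); park(); c,a=case(a-.3)
turn(c,a,-1,-.3,lever=82,b=90,v=70); park(); case(a-.3,"b2")
```

```text
n 4 case [528.9 126.9] ang -0.612 size [163. 104.] err bay [-6.8 -9.1] dang 1.172 t 7.1917
F [3.9 2.2 2.6]
F [4.2 2.4 2.8]
F [4.4 2.6 3.2]
n 4 case [512.  105.4] ang -0.869 size [162. 104.] err bay [-18.7  15.5] dang 0.915 t 12.9
F [-4.9 -2.5  2.2]
F [-3.5 -0.1 -1.4]
F [-3.3 -0.8 -1.5]
n 4 case [534.5 123. ] ang -1.135 size [163. 104.] err bay [-0.5 -6.4] dang 0.649 t 19.5
```

View pics/b2.png

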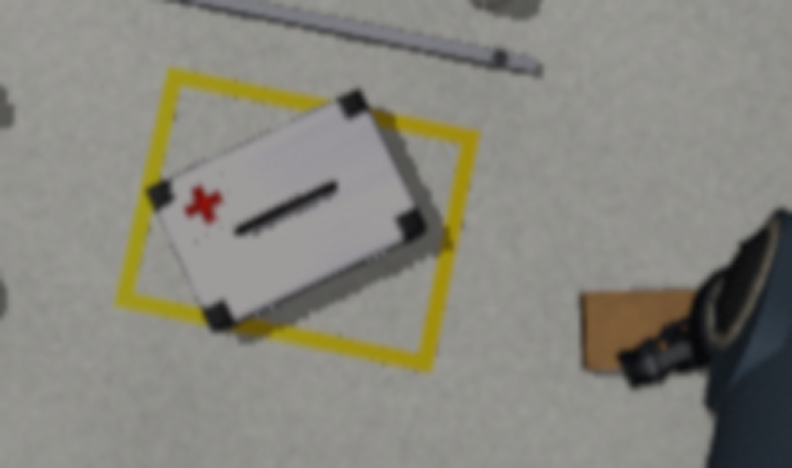

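The case has turned about halfway and is nearly centred. The caps are at crop positions (352,102), (160,194), (412,226) and (220,316). I'll repeat the far-end and near-end pushes.

Run:
```python
from h import *
c,a=case(-1.135)
turn(c,a,1,-.365,lever=82,b=90,v=70); park(); c,a=case(a-.3)
turn(c,a,-1,(BA-a)/.88,lever=82,b=90,v=70); park(); case(a-.3,"b3")
```

```text
n 4 case [534.5 123. ] ang -1.135 size [163. 104.] err bay [-0.5 -6.4] dang 0.649 t 19.55
F [ 5.3 -0.1  2.4]
F [5.4 0.5 4.1]
F [ 4.3 -0.9  2.9]
n 4 case [503.2 111.8] ang -1.46 size [164. 103.] err bay [-28.7  11.2] dang 0.324 t 25.05
F [-4.8 -0.3  1.9]
F [-4.1  2.  -2.1]
F [-2.6  2.2 -1.5]
n 4 case [539.1 112. ] ang -1.782 size [163. 103.] err bay [6.3 3.4] dang 0.002 t 31.325
```

View pics/b3.png

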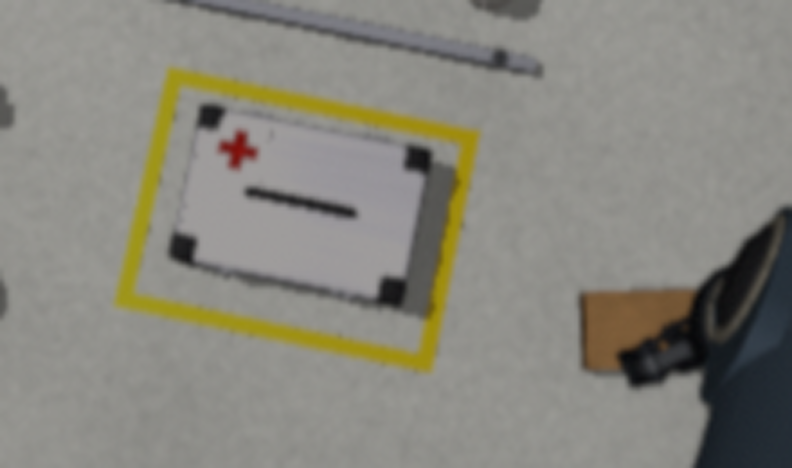

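The case is now square to the rail, with an error of 0.002 rad. It is inside the frame, off-centre by 6 mm along the bay's x axis and 3 mm along its y. The arm is parked clear, so I'm handing in.

```bash
python3 -c "
from station import manip
print(manip.job_done())"
```

```text
the job is handed in; nothing more can be done
None
```

The case was pushed square to the rail (measured 0.002 rad off parallel) and stands inside the tape frame, 6 mm and 3 mm off centre. I parked the arm clear and handed the job in at about 31 s; the hand-in call did not return a verdict.

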